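# Offer the cutting board out over the ledge end

### The job

Push the white cutting board that lies on the raised steel ledge back until its long side is square and flush against the upstand along the ledge's far edge; then push it along the upstand towards the end where the tub of small cups stands, until about a third of its length sticks out past that end, so that the next person can get hold of its edge. Only push it, never lift it or let it drop: leave it lying flat, still flush with the upstand, and do not disturb the other things.

Things in the scene. Friction and masses are not known exactly. Their poses are not given: they have to be found in the camera images.
- board: White plastic cutting board, 100 mm (its x) by 180 mm (its y) by 10 mm thick, 0.12 to 0.24 kg, loose, lying flat on the ledge; origin at the centre of its underside. It starts 20 to 40 mm nearer to the robot than flush with the upstand, up to 0.17 rad askew, its length roughly along the ledge. Its two sides are too far apart for most grippers.
- ledge: Fixed raised steel shelf: 190 mm deep (its x, pointing away from the robot), 480 mm long (its y), both ends open; origin on the table below the centre of the shelf. Its flat top is 80 mm above the table. Along the far edge stands an upstand, 30 mm high and 10 mm thick, over the whole length; its near face is at x = +85 mm in the ledge's frame (so the flush board has its origin at x = +35 mm). The ends are at y = +240 and -240 mm. Turned up to 0.15 rad on the table.
- tub: Grey open plastic tub full of small steel cups, 200 mm (its x) by 140 mm by 60 mm high, standing on the table beyond one end of the ledge, with its centre 320 to 410 mm from the ledge's centre, at the ledge's +y or -y end: this is the end to push towards. Origin at the centre of its underside. Not to be moved.
- flask: Tall round steel jug with a black handle, 106 mm in diameter, 207 mm high, on the table beyond the other end of the ledge. Origin at the centre of its underside. Bystander.
- mould_a: Small round steel cup, 50 mm in diameter and 50 mm high, standing on the near part of the ledge's top close to its +y end; the board passes behind it only when it is flush with the upstand. Origin at the centre of its underside. Bystander.
- mould_b: The same cup near the ledge's -y end. Bystander.
- beaker_a: Tall steel measuring cup, 72 mm in diameter and 120 mm high, with a handle on its far side, on the table behind the ledge (beyond the upstand), on its +y half. Origin at the centre of its underside. Bystander.
- beaker_b: The same, behind the ledge's -y half. Bystander.
- pot: Low round white dish, 90 mm in diameter, 50 mm high, on the table between the robot and the ledge. Origin at the centre of its underside. Bystander.
There are look-alikes about, which are no part of the job. What is shaped like the board but blue or green is not meant.

How it is judged (in metres and radians):
On the way:
1. the board lies square and flush against the upstand, not yet sticking out past either end (x of board in the frame of ledge above 0.029 m and angle between the x axis of board and the x axis of ledge, either way round below 0.06 rad and y of board in the frame of ledge between -0.15 and 0.15 m), for 0.1 s.
At the end, for the whole second after the job is handed in: The board lies flat and still on the ledge, its long side within 6 mm of the upstand and parallel to it within 0.06 rad, and sticks out past the tub's end of the ledge by 40 to 80 mm of its 180 mm; tub, jug, beakers and dish are within 20 mm and the two small cups within 15 mm of where they stood (x of board in the frame of ledge above 0.029 m and angle between the x axis of board and the x axis of ledge, either way round below 0.06 rad and z of board in the frame of ledge between 0.077 and 0.084 m and angle between board's own z axis and vertical below 0.03 rad and linear speed of board below 0.01 m/s and ((y of tub in the frame of ledge above 0.2 m and y of board in the frame of ledge between 0.19 and 0.23 m) or (y of tub in the frame of ledge below -0.2 m and y of board in the frame of ledge between -0.23 and -0.19 m)) and distance of each of tub, flask, beaker_a, beaker_b, pot from where it was at the start of the episode below 0.02 m and distance of each of mould_a, mould_b from where it was at the start of the episode below 0.015 m); the robot touches nothing.
It fails at once if the board is lifted more than 12 mm off the ledge (z of board in the frame of ledge above 0.092 m).
It fails at once if the board is tipped or falls off the ledge (z of board in the frame of ledge below 0.065 m or angle between board's own z axis and vertical above 0.2 rad).
It fails at once if another thing is pushed away or knocked over (distance of any of tub, flask, beaker_a, beaker_b, pot from where it was at the start of the episode above 0.02 m or distance of any of mould_a, mould_b from where it was at the start of the episode above 0.015 m or angle between any of tub, flask, mould_a, mould_b, beaker_a, beaker_b, pot's own z axis and vertical above 0.3 rad).
It also fails if it takes over 53 s, if anything falls off the work surface, if the arm or the gripper's body presses on something with over 40 N, if the wrist force passes 120 N, or if a joint passes its speed limit or range.

### The arm

A 6-joint arm with a two-finger parallel gripper is mounted at the origin on the work surface. World frame = base frame: x ahead of the robot, y to its left, z up, the work surface at z = 0. Lengths are in mm, angles in rad, forces in N, time in s.
With the tool pointing down it reaches from about 350 to 975 mm from the base axis. Payload 7.1 kg.
Tool frame: the origin (TCP) lies on the centre line of the jaws, within the pads' length; the fingertips stand 14 mm ahead of it and the grasp point (between the pads) lies 5 mm behind it; x points along the fingers, z is the direction in which the jaws open and shut, and the axes are right-handed (so a half turn about x gives the same grasp; the last joint's range is limited). The gripper opens to 88 mm and grips with 3 to 60 N. Pads are 20 mm wide; open, the fingers measure 115 mm over their backs; the gripper's body (75 mm by 178 mm) begins 61 mm behind the grasp point.
Start: joints at [1.17, 0.423, 1.63, -0, 1.089, -0.019], TCP at [232.837, 579.993, 236.675] pointing down, gripper open.
Joint ranges: [-3, 3], [-0.9, 2.11], [0.09, 2.58], [-1.31, 4.45], [0.11, 2.69], [-2.54, 2.54]. Speed limits (rad/s): [2.39, 2.39, 3.01, 3.14, 3.14, 3.14].

### API

Orientations are given as a rotation vector (axis times angle).
In Python, from workcell import ctrl gives the robot as it stands.
- The arm moves only by the tool servo_tool, never from a script. Its argument "plan" is a list that holds one entry, the list of rows, each a list of 7 numbers: the shift along the tool's x, y, z in cm, then the turn, a rotation vector about the tool's x, y, z in rad, then the finger opening in cm, from 0 to 8.78. A call has 1 to 8 rows; each row is the pose to reach, as a shift and turn from the pose commanded when the call began, along the tool's axes at that moment; what a row does not reach only later rows make up. A row lasts 1/12 s, in which the tool goes at most 41.7 mm and 7.16 degrees, less where a joint would pass 70% of its speed; a pose out of reach is approached as far as the arm can. A call with a gripper value outside its range is refused whole. The fingers move at their own pace and stop on an object; the grip force is fixed at half the most. Time passes only in rows, so rows that repeat a pose let the fingers close. It gives the time, the measured TCP pose, the force and the opening at its end, in the units of the state.
- ctrl.get_obs(): the state, without advancing time (a new reading comes with each control period).
- ctrl.get_image(name): name is "side" or "top" or "wrist"; returns the picture (384x512x3 uint8, red, green, blue); there is no depth.
- ctrl.calibration(name): a dict with "K" (3x3 intrinsics, pixels), "view" (4x4, takes a point from world to camera coordinates). Camera axes: x right, y up, looking along -z (the intrinsics and any distortion apply to the point x, -y, -z); pixel columns grow to the right and rows downward; lengths in mm; the calibration is good to about 2 mm. A picture is of the moment at which its call begins: read the wrist's pose just before it. calibration takes no time and is no camera call; for the wrist camera it gives the pose at the moment of the call.
- ctrl.close_job(): hands the job in, once; it reports no verdict.
The state is a dict: "t": time; "qpos": joint angles; "qvel": joint speeds; "joint_torque": joint torques, N m; "ee_pos": TCP position; "orientation": TCP orientation; "ft_force": force on the tool from outside, world axes, zero at the start; "moment": the same for the moment, N m; "width": finger opening in mm.
Only numpy, scipy, OpenCV 4.12 (cv2) and the standard library are available. Lean on these libraries where they do the work, as an engineer would, in place of code of your own. Each camera call takes 0.05 s, during which the arm holds its last target.

## Working session

There is one attempt and no reset: what is moved stays moved. The work goes in short steps, Python scripts to look and compute and a tool call to move; the robot and the scene stay as the last step left them, time stands still between calls to the robot, and variables do not carry over. Pictures are saved under pics/ and viewed, and the job is handed in when it is done.

Besides the shell and the picture viewer there is one more tool, called after "Call:" as name([rows], argument=value, ...), one row to a line, values as JSON. servo_tool: Moves the arm, as the interface text tells. Its arguments: {"type":"object","properties":{"plan":{"type":"array","items":{"type":"array","items":{"type":"array","items":{"type":"number"}}}}},"required":["plan"]}

```bash
mkdir -p pics; ls; cat > h.py <<'E'
import numpy as np, cv2
from workcell import ctrl
from scipy.spatial.transform import Rotation as R
def save(name,fn):
    im=ctrl.get_image(name); cv2.imwrite('pics/'+fn,im[:,:,::-1]); return im
def px2w(name,uv,z,C=None):
    c=C or ctrl.calibration(name); K=np.array(c['K']);V=np.array(c['view'])
    uv=np.atleast_2d(np.array(uv,float)); d=np.c_[uv,np.ones(len(uv))]@np.linalg.inv(K).T
    d=d*np.array([1,-1,-1]); Rm=V[:3,:3]; o=-Rm.T@V[:3,3]; dw=d@Rm
    return o+dw*((z-o[2])/dw[:,2])[:,None]
def w2px(name,P):
    c=ctrl.calibration(name); K=np.array(c['K']);V=np.array(c['view'])
    P=np.atleast_2d(np.array(P,float)); q=P@V[:3,:3].T+V[:3,3]; q=q*np.array([1,-1,-1]); p=q@K.T
    return p[:,:2]/p[:,2:]
E
python3 - <<'E'
from h import *
for n in ['top','side','wrist']: save(n,n+'0.png')
c=ctrl.calibration('top'); print(c)
o=ctrl.get_obs(); print(o); print(R.from_rotvec(o['orientation']).as_matrix().round(3))
E
```

```text
pics
{'K': array([[399.84877025,   0.        , 261.88727084],
       [  0.        , 399.84877025, 189.13635576],
       [  0.        ,   0.        ,   1.        ]]), 'view': array([[-1.09826377e-02, -9.99622175e-01, -2.51969908e-02,
        -1.70996694e+01],
       [ 9.97290053e-01, -1.27832509e-02,  7.24509435e-02,
        -5.06115612e+02],
       [-7.27456692e-02, -2.43330058e-02,  9.97053646e-01,
        -1.25498040e+03],
       [ 0.00000000e+00,  0.00000000e+00,  0.00000000e+00,
         1.00000000e+00]])}
{'t': 0.15, 'qpos': array([ 1.17000014e+00,  4.23644914e-01,  1.63049427e+00,  1.36658521e-05,
        1.08859217e+00, -1.90405929e-02]), 'qvel': array([-0.00153556, -0.00139791, -0.00305969, -0.00054553,  0.0010659 ,
        0.00025973]), 'joint_torque': array([ 7.19455202e-04, -5.44984925e+01, -2.73921132e+01,  6.44687307e-02,
        2.03417771e-02, -8.69173482e-05]), 'ee_pos': array([232.68209978, 579.63570645, 236.10092057]), 'orientation': array([-0.92418393,  1.3669475 ,  0.92317869]), 'ft_force': array([-0.47128123,  0.44651446, -0.18754148]), 'moment': array([-0.00926097, -0.00804938, -0.02938246]), 'width': 87.70086461883956}
[[-0.    -0.928  0.373]
 [-0.001  0.373  0.928]
 [-1.     0.    -0.001]]
```

View pics/top0.png

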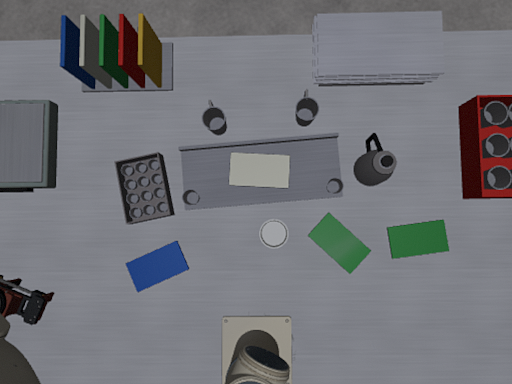

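View pics/side0.png

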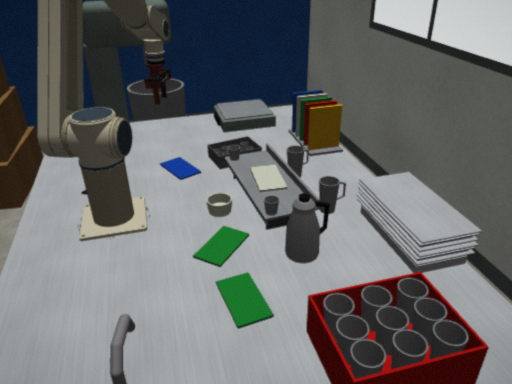

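The top picture shows the white board at (260,170) on the ledge and the tub at (144,188), on the left (+y). The blue board (157,266) and the green ones (339,243) and (418,239) lie on the table and are look-alikes. I'll enlarge the crop to confirm.

```bash
python3 - <<'E'
from h import *
im=cv2.imread('pics/top0.png')[120:230,170:350]
cv2.imwrite('pics/crop0.png',cv2.resize(im,None,fx=4.4,fy=4.4,interpolation=cv2.INTER_CUBIC))
im=cv2.imread('pics/top0.png')
m=(im.min(2)>140)&(im[:,:,0].astype(int)<im[:,:,2]-5); 
m[:150]=0;m[195:]=0;m[:,:220]=0;m[:,300:]=0
c,_=cv2.findContours(m.astype('uint8'),0,2); c=max(c,key=cv2.contourArea); print(cv2.contourArea(c),cv2.minAreaRect(c)); b=cv2.boxPoints(cv2.minAreaRect(c)); print(b, px2w('top',b,90).round(1))
E
```

```text
1702.0 ((259.158447265625, 169.75161743164062), (58.12601089477539, 31.499134063720703), 2.7927021980285645)
[[229.3626  184.06645]
 [230.89732 152.60472]
 [288.95428 155.43678]
 [287.41956 186.89851]] [[ 517.2   73.    90. ]
 [ 612.8   67.8   90. ]
 [ 601.5 -107.7   90. ]
 [ 506.4 -101.6   90. ]]
```

View pics/crop0.png

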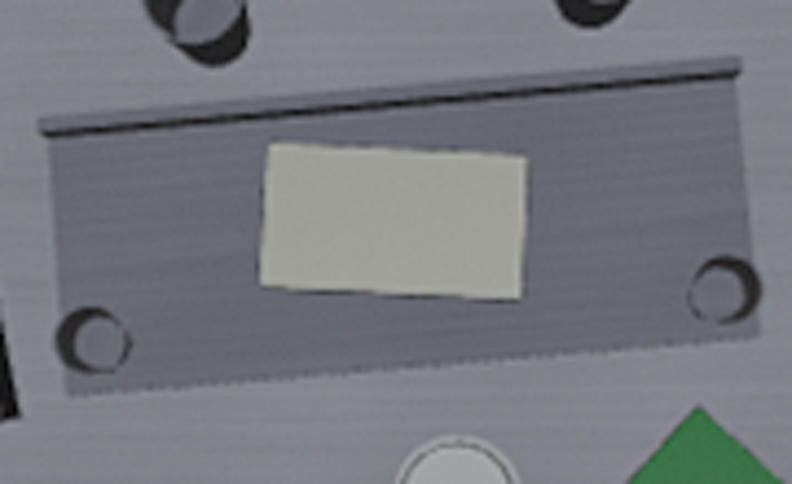

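```bash
python3 - <<'E'
from h import *
f=lambda p:(np.array(p,float)+.5)/4.4-.5+[170,120]
A=px2w('top',f([[68,395],[760,336]]),80)[:,:2]; B=px2w('top',f([[46,131],[740,70]]),110)[:,:2]
F=px2w('top',f([[38,120],[740,58]]),110)[:,:2]
print(A,B,F)
for q in(A,B,F): d=q[0]-q[1]; print(np.linalg.norm(d), np.arctan2(-d[0],d[1]))
bd=px2w('top',f([[270,142],[527,156],[521,299],[260,287]]),90)[:,:2]; print(bd, [np.linalg.norm(bd[i]-bd[i-1]) for i in range(4)])
# moulds centre tops z=130
print('mould',px2w('top',f([[108,328],[733,280]]),130), 'pot', px2w('top',[[273,234]],50),'tub', px2w('top',[[117,161],[161,153],[173,214],[127,223]],60),'beak',px2w('top',[[214,114],[307,102]],120), 'flask',px2w('top',[[388,161]],207))
# ledge frame est
d=A[0]-A[1]+B[0]-B[1]; y=d/np.linalg.norm(d); x=np.array([y[1],-y[0]])
# orient: y dir +
ends=(A.mean(0)+B.mean(0))/2
ox=[(A.mean(0)@x)+95,(B.mean(0)@x)-85,(F.mean(0)@x)-95]; oy=[A.mean(0)@y,B.mean(0)@y]; print('ox',ox,'oy',oy)
O=np.mean(ox)*x+np.mean(oy)*y; print('O',O,'yaw',np.arctan2(x[1],x[0]))
print('bd in ledge',np.c_[(bd-O)@x,(bd-O)@y])
c=ctrl.calibration('top')['view'];print('cam',-c[:3,:3].T@c[:3,3])
E
```

```text
[[ 442.78504797  209.04915374]
 [ 477.61574052 -266.61266559]] [[ 621.49777945  218.08061905]
 [ 655.83686552 -252.48760596]] [[ 629.1383818   223.58065126]
 [ 664.03519242 -252.69000725]]
476.93536617947854 0.07309528846851406
471.8194858501627 0.07284454114035148
477.5474086930736 0.07314026380293849
[[ 615.00092509   67.5677849 ]
 [ 602.6259452  -108.99781886]
 [ 504.3447339  -103.34358013]
 [ 514.88850809   74.96749565]] [np.float64(100.38551566843621), np.float64(176.998736038012), np.float64(98.44372458213356), np.float64(178.6225375439081)]
mould [[ 485.57478775  171.6665925   130.        ]
 [ 512.03167159 -241.08647719  130.        ]] pot [[364.71857117 -56.57889042  50.        ]] tub [[596.7383689  427.56751322  60.        ]
 [619.87193027 289.39875198  60.        ]
 [429.49766922 250.75436645  60.        ]
 [403.37570234 393.41661266  60.        ]] beak [[ 724.62203218  114.58025629  120.        ]
 [ 755.93347666 -162.33888939  120.        ]] flask [[ 563.96435625 -369.47936501  207.        ]]
ox [np.float64(551.8773632580077), np.float64(550.7134833065016), np.float64(548.8049870093831)] oy [np.float64(-62.25646373684725), np.float64(-63.72029616385092)]
O [553.59261624 -22.6886179 ] yaw 0.07297059084489128
bd in ledge [[ 67.82511054  85.53918998]
 [ 42.61039714 -89.65433384]
 [-54.99704383 -76.84986674]
 [-31.48140785 100.2179897 ]]
cam [ 413.26187753  -54.10045682 1287.52047326]
```

Confirmed: the white board is the only one on the ledge, and its measured size (about 177 × 99 mm) fits. The tub is at +y. In the ledge frame the board's centre is at about (6,5), turned -0.14 rad, with about 29 mm to go.

```bash
cat >> h.py <<'E'
O=np.array([553.6,-22.7]); YAW=0.073
ex=np.array([np.cos(YAW),np.sin(YAW)]); ey=np.array([-ex[1],ex[0]])
def go(lx,ly,z,jaz):
    """target in ledge frame, z world, jaw azimuth relative ledge x; prints tool shift (cm) & turn"""
    o=ctrl.get_obs(); M=R.from_rotvec(o['orientation']).as_matrix(); p=o['ee_pos']
    t=np.r_[O+lx*ex+ly*ey,z]; a=YAW+jaz
    zt=np.array([np.cos(a),np.sin(a),0]); xt=np.array([0,0,-1.]); T=np.c_[xt,np.cross(zt,xt),zt]
    print('shift',(M.T@(t-p)/10).round(2),'turn',R.from_matrix(M.T@T).as_rotvec().round(3))
def st():
    o=ctrl.get_obs(); p=o['ee_pos']; d=p[:2]-O; print('t',o['t'],'ledge',round(d@ex,1),round(d@ey,1),'z',p[2].round(1),'F',o['ft_force'].round(1),'w',round(o['width'],1),'q',o['qpos'].round(2))
E
python3 - <<'E'
from h import *
go(-80,5,200,np.pi/2)
E
```

```text
shift [  3.66 -44.82 -47.  ] turn [-0.455 -0.001 -0.   ]
```

Call:
servo_tool([
  [[1, -22.4, -23.5, -0.455, 0, 0, 8.7], [1, -22.4, -23.5, -0.455, 0, 0, 8.7], [1, -22.4, -23.5, -0.455, 0, 0, 8.7], [1, -22.4, -23.5, -0.455, 0, 0, 8.7], [1, -22.4, -23.5, -0.455, 0, 0, 8.7], [1, -22.4, -23.5, -0.455, 0, 0, 8.7], [1, -22.4, -23.5, -0.455, 0, 0, 8.7], [1, -22.4, -23.5, -0.455, 0, 0, 8.7]],
])

```text
t: 0.82
ee_pos: [353.3, 275.9, 226.5]
orientation: [-1.263, 1.174, 1.263]
ft_force: [0.2, 0.9, 0.0]
width: 86.7
```

```bash
python3 - <<'E'
from h import *
st();go(-80,5,180,np.pi/2)
E
```

```text
t 0.8167 ledge -178.0 312.4 z 226.5 F [0.2 0.9 0. ] w 86.7 q [ 0.64  0.18  2.01 -0.    0.95 -1.01]
shift [  4.67  -9.8  -30.74] turn [ 0.    -0.001 -0.   ]
```

Call:
servo_tool([
  [[4.7, -9.8, -30.7, 0, 0, 0, 8.7], [4.7, -9.8, -30.7, 0, 0, 0, 8.7], [4.7, -9.8, -30.7, 0, 0, 0, 8.7], [4.7, -9.8, -30.7, 0, 0, 0, 8.7], [4.7, -9.8, -30.7, 0, 0, 0, 8.7], [4.7, -9.8, -30.7, 0, 0, 0, 8.7], [4.7, -9.8, -30.7, 0, 0, 0, 8.7], [4.7, -9.8, -30.7, 0, 0, 0, 8.7]],
])

```text
t: 1.48
ee_pos: [473.9, -23.2, 179.3]
orientation: [-1.263, 1.174, 1.262]
ft_force: [-0.2, 0.5, -0.1]
width: 87.0
```

```bash
python3 - <<'E'
from h import *
st();go(-80,5,98,np.pi/2);save('wrist','w1.png');save('top','t1.png')
E
```

```text
t 1.4833 ledge -79.5 5.3 z 179.3 F [-0.2  0.5 -0.1] w 87.0 q [-0.07  0.29  2.   -0.    0.85 -1.72]
shift [ 8.13  0.05 -0.03] turn [-0.001 -0.     0.   ]
```

View pics/w1.png

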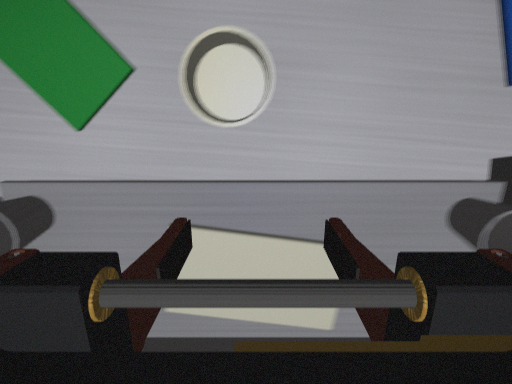

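```bash
python3 - <<'E'
from h import *
L=lambda x,y,z: np.r_[O+x*ex+y*ey,z]
print(w2px('wrist',[L(-95,0,80),L(-55,-77,90),L(-31.5,100,90),L(-80,-50,80),L(-70,-50,80),L(-51,-50,90),L(-38,50,90)]).round(0))
print(px2w('wrist',[[190,225],[325,240]],90), [(q[:2]-O)@np.c_[ex,ey] for q in px2w('wrist',[[190,225],[325,240],[100,181],[400,180]],90)])
E
```

```text
[[253. 180.]
 [172. 224.]
 [356. 246.]
 [201. 196.]
 [201. 205.]
 [201. 228.]
 [305. 240.]]
[[504.174911   -86.38016579  90.        ]
 [511.01027432  43.60473435  90.        ]] [array([-53.93797875, -59.9057375 ]), array([-37.64034793,  69.23443318]), array([ -97.3121327 , -138.23300238]), array([-96.8274556 , 133.36130862])]
```

The wrist view shows the ledge's near edge at row 181 (predicted 180). The board's near side runs from (190,225) to (325,240) and matches the top-view measurement, so there is room to descend.

Call:
servo_tool([
  [[4, 0, 0, 0, 0, 0, 8.7], [7, 0, 0, 0, 0, 0, 8.7], [8.1, 0, 0, 0, 0, 0, 8.7], [8.1, 0, 0, 0, 0, 0, 8.7], [8.1, 0, 0, 0, 0, 0, 8.7]],
])

```text
t: 2.0
ee_pos: [472.8, -20.0, 98.4]
orientation: [-1.262, 1.175, 1.265]
ft_force: [0.1, -0.5, 0.9]
width: 86.8
```

```bash
python3 - <<'E'
from h import *
st();go(-80,5,97,np.pi/2);save('wrist','w2.png');
E
```

```text
t 2.0 ledge -80.4 8.6 z 98.4 F [ 0.1 -0.5  0.9] w 86.8 q [-0.07  0.43  2.05  0.    0.67 -1.71]
shift [ 0.13 -0.04 -0.36] turn [ 0.001  0.    -0.002]
```

View pics/w2.png

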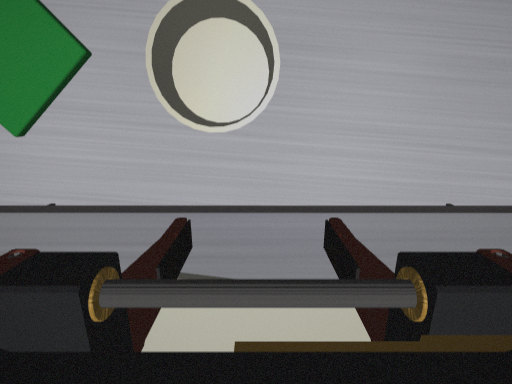

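Call:
servo_tool([
  [[0, -0.5, 0, 0, 0, 0, 8.7], [0, -1, 0, 0, 0, 0, 8.7], [0, -1.5, 0, 0, 0, 0, 8.7], [0, -2, 0, 0, 0, 0, 8.7], [0, -2.5, 0, 0, 0, 0, 8.7], [0, -3, 0, 0, 0, 0, 8.7], [0, -3.5, 0, 0, 0, 0, 8.7], [0, -4, 0, 0, 0, 0, 8.7]],
])

```text
t: 2.72
ee_pos: [513.6, -17.6, 98.6]
orientation: [-1.263, 1.174, 1.263]
ft_force: [-1.2, -1.8, 1.4]
width: 87.2
```

```bash
python3 - <<'E'
from h import *
st();im=save('top','t2.png');save('side','s2.png')
cv2.imwrite('pics/t2c.png',cv2.resize(im[120:230,170:350,::-1],None,fx=4.4,fy=4.4,interpolation=cv2.INTER_CUBIC))
E
```

```text
t 2.7167 ledge -39.5 8.0 z 98.6 F [-1.2 -1.8  1.4] w 87.2 q [-0.06  0.48  1.96 -0.    0.71 -1.7 ]
```

View pics/t2c.png

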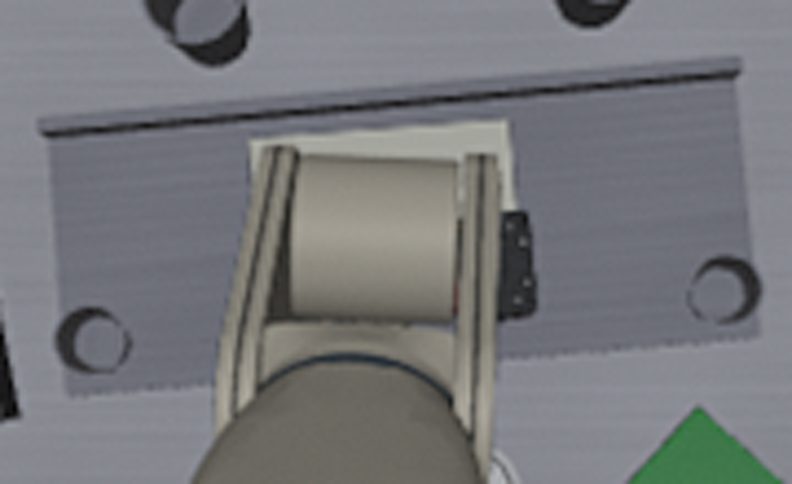

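The board has turned almost square and its far side is about 15 mm from the upstand. Its corners in the crop are at (250,142) and (507,121). I'll keep pushing slowly and watch the force.

Call:
servo_tool([
  [[0, -0.3, 0, 0, 0, 0, 8.7], [0, -0.6, 0, 0, 0, 0, 8.7], [0, -0.9, 0, 0, 0, 0, 8.7], [0, -1.1, 0, 0, 0, 0, 8.7], [0, -1.2, 0, 0, 0, 0, 8.7], [0, -1.2, 0, 0, 0, 0, 8.7]],
])

```text
t: 3.32
ee_pos: [525.6, -16.7, 98.7]
orientation: [-1.263, 1.173, 1.263]
ft_force: [0.6, 0.6, 0.0]
width: 86.8
```

```bash
python3 - <<'E'
from h import *
st();im=save('top','t3.png')
cv2.imwrite('pics/t3c.png',cv2.resize(im[120:230,170:350,::-1],None,fx=4.4,fy=4.4,interpolation=cv2.INTER_CUBIC))
E
```

```text
t 3.3167 ledge -27.5 8.0 z 98.7 F [0.6 0.6 0. ] w 86.8 q [-0.05  0.49  1.93  0.    0.72 -1.7 ]
```

View pics/t3c.png

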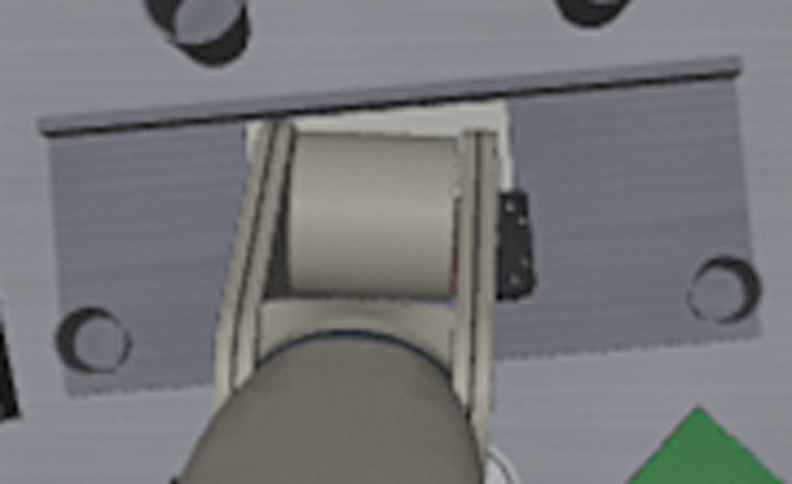

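Almost flush. I'll continue in 1 mm steps until the force rises.

Call:
servo_tool([
  [[0, -0.1, 0, 0, 0, 0, 8.7], [0, -0.2, 0, 0, 0, 0, 8.7], [0, -0.3, 0, 0, 0, 0, 8.7], [0, -0.3, 0, 0, 0, 0, 8.7], [0, -0.3, 0, 0, 0, 0, 8.7]],
])

```text
t: 3.78
ee_pos: [528.3, -16.5, 98.7]
orientation: [-1.263, 1.173, 1.263]
ft_force: [-0.9, 0.9, 0.5]
width: 87.3
```

```bash
python3 - <<'E'
from h import *
st()
E
```

```text
t 3.7833 ledge -24.8 8.0 z 98.7 F [-0.9  0.9  0.5] w 87.3 q [-0.05  0.49  1.93  0.    0.72 -1.7 ]
```

Call:
servo_tool([
  [[0, -0.1, 0, 0, 0, 0, 8.7], [0, -0.2, 0, 0, 0, 0, 8.7], [0, -0.2, 0, 0, 0, 0, 8.7], [0, -0.2, 0, 0, 0, 0, 8.7]],
])

```text
t: 4.12
ee_pos: [528.4, -16.5, 98.5]
orientation: [-1.261, 1.176, 1.266]
ft_force: [-6.2, -1.9, 6.0]
width: 87.3
```

```bash
python3 - <<'E'
from h import *
st()
E
```

```text
t 4.1167 ledge -24.6 8.1 z 98.5 F [-6.2 -1.9  6. ] w 87.3 q [-0.05  0.49  1.92 -0.    0.73 -1.7 ]
```

Call:
servo_tool([
  [[0, -0.1, 0, 0, 0, 0, 8.7], [0, -0.1, 0, 0, 0, 0, 8.7], [0, -0.1, 0, 0, 0, 0, 8.7], [0, -0.1, 0, 0, 0, 0, 8.7]],
])

```text
t: 4.45
ee_pos: [528.5, -16.5, 98.4]
orientation: [-1.26, 1.178, 1.267]
ft_force: [-9.7, -2.2, 8.5]
width: 87.3
```

```bash
python3 - <<'E'
from h import *
st()
im=save('top','t4.png');save('wrist','w4.png')
cv2.imwrite('pics/t4c.png',cv2.resize(im[120:230,170:350,::-1],None,fx=4.4,fy=4.4,interpolation=cv2.INTER_CUBIC))
E
```

```text
t 4.45 ledge -24.6 8.1 z 98.4 F [-9.7 -2.2  8.5] w 87.3 q [-0.05  0.49  1.92 -0.    0.73 -1.7 ]
```

View pics/t4c.png

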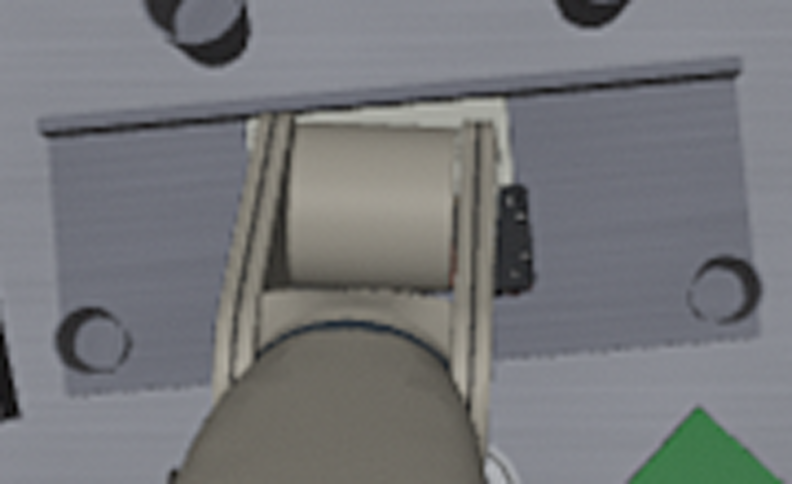

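Flush, with a stop force of about 10 N. I'll back off, then lift.

Call:
servo_tool([
  [[0, 0.8, 0, 0, 0, 0, 8.7], [0, 2, 0, 0, 0, 0, 8.7], [0, 2.3, 0, 0, 0, 0, 8.7], [-3, 2.3, 0, 0, 0, 0, 8.7], [-7, 2.3, 0, 0, 0, 0, 8.7], [-10, 2.3, 0, 0, 0, 0, 8.7], [-10, 2.3, 0, 0, 0, 0, 6], [-10, 2.3, 0, 0, 0, 0, 6]],
])

```text
t: 5.22
ee_pos: [509.9, -18.1, 200.5]
orientation: [-1.266, 1.17, 1.259]
ft_force: [-0.8, 0.8, -0.4]
width: 77.0
```

```bash
python3 - <<'E'
from h import *
st();go(35,-150,200,0);go(35,-150,200,np.pi)
E
```

```text
t 5.2167 ledge -43.2 7.8 z 200.5 F [-0.8  0.8 -0.4] w 77.0 q [-0.06  0.3   1.91  0.    0.92 -1.7 ]
shift [  0.11  -7.82 -15.78] turn [1.571 0.004 0.005]
shift [  0.11  -7.82 -15.78] turn [-1.571 -0.005  0.004]
```

Call:
servo_tool([
  [[0, -7.8, -15.8, 0.8, 0, 0, 6], [0, -7.8, -15.8, 0.8, 0, 0, 6], [0, -7.8, -15.8, 0.8, 0, 0, 6], [0, -7.8, -15.8, 0.8, 0, 0, 6], [0, -7.8, -15.8, 0.8, 0, 0, 6], [0, -7.8, -15.8, 0.8, 0, 0, 6], [0, -7.8, -15.8, 0.8, 0, 0, 6], [0, -7.8, -15.8, 0.8, 0, 0, 6]],
])

```text
t: 5.88
ee_pos: [596.8, -170.1, 196.3]
orientation: [-0.656, 1.471, 0.659]
ft_force: [-1.0, 0.8, -0.5]
width: 60.2
```

Call:
servo_tool([
  [[0, 0, 0, 0.77, 0, 0, 6], [0, 0, 0, 0.77, 0, 0, 6], [0, 0, 0, 0.77, 0, 0, 6], [0, 0, 0, 0.77, 0, 0, 6], [0, 0, 0, 0.77, 0, 0, 6], [0, 0, 0, 0.77, 0, 0, 6], [0, 0, 0, 0.77, 0, 0, 6], [0, 0, 0, 0.77, 0, 0, 6]],
])

```text
t: 6.55
ee_pos: [597.2, -169.5, 197.7]
orientation: [-0.061, 1.571, 0.061]
ft_force: [0.2, -0.1, 0.2]
width: 60.0
```

```bash
python3 - <<'E'
from h import *
st();go(35,-130,98,0)
im=save('top','t5.png');save('wrist','w5.png')
cv2.imwrite('pics/t5c.png',cv2.resize(im[120:230,170:350,::-1],None,fx=4.4,fy=4.4,interpolation=cv2.INTER_CUBIC))
E
```

```text
t 6.55 ledge 32.8 -149.6 z 197.7 F [ 0.2 -0.1  0.2] w 60.0 q [-0.3   0.46  1.67  0.    1.01 -0.37]
shift [9.97 1.95 0.24] turn [ 0.005 -0.001 -0.   ]
```

View pics/t5c.png

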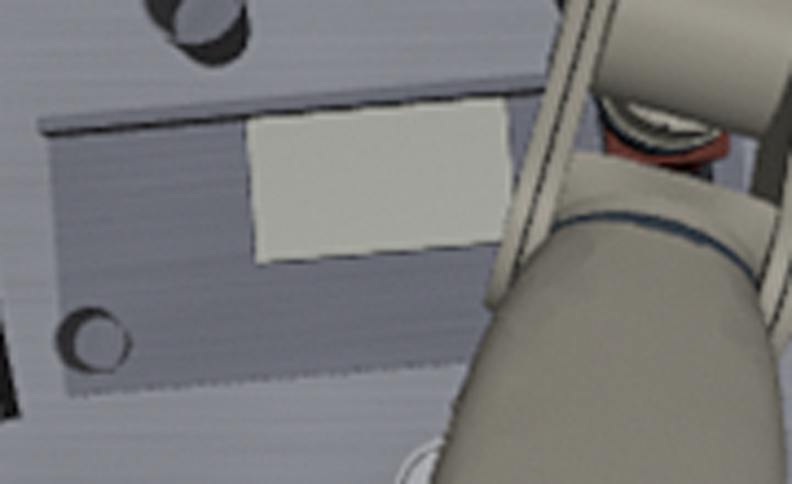

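View pics/w5.png

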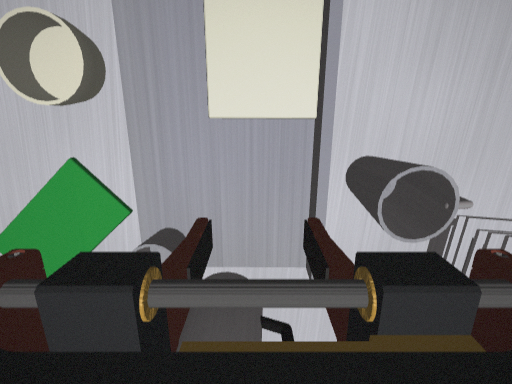

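The board is flush and square: its far edge meets the upstand line, with crop corners at (247,118), (505,97) and (257,263). I'll measure it from both cameras.

```bash
python3 - <<'E'
from h import *
B=np.c_[ex,ey]
f=lambda p:(np.array(p,float)+.5)/4.4-.5+[170,120]
print((px2w('top',f([[247,117],[505,97],[257,263]]),90)[:,:2]-O)@B)
print((px2w('wrist',[[209,117],[317,117],[205,0],[322,0]],90)[:,:2]-O)@B)
print(w2px('wrist',[np.r_[O+x*ex+y*ey,80] for x,y in((5-13,-130),(65,-130),(35,-240))]))
E
```

```text
[[ 86.57275278 100.0226837 ]
 [ 84.69728164 -78.23221438]
 [-14.85251953 100.99881945]]
[[-13.22436241 -77.20073266]
 [ 85.82060177 -76.72553179]
 [-12.41037183  15.7461062 ]
 [ 83.90982079  16.13581257]]
[[218.24814554 171.32642661]
 [290.78234837 171.69742894]
 [260.15395541 268.1771921 ]]
```

Call:
servo_tool([
  [[2, 2.5, -0.1, 0, 0, 0, 6], [6, 2.5, -0.1, 0, 0, 0, 6], [9, 2.5, -0.1, 0, 0, 0, 6], [9.9, 2.5, -0.1, 0, 0, 0, 6], [9.9, 2.5, -0.1, 0, 0, 0, 6], [9.9, 2.5, -0.1, 0, 0, 0, 6]],
])

```text
t: 7.15
ee_pos: [595.2, -145.2, 100.1]
orientation: [-0.059, 1.57, 0.059]
ft_force: [0.2, 0.4, -0.3]
width: 59.8
```

```bash
python3 - <<'E'
from h import *
st();go(32,-92,98,0)
E
```

```text
t 7.15 ledge 32.5 -125.2 z 100.1 F [ 0.2  0.4 -0.3] w 59.8 q [-0.26  0.58  1.74 -0.    0.82 -0.33]
shift [ 0.21  3.32 -0.04] turn [ 0.002 -0.     0.   ]
```

Call:
servo_tool([
  [[0.15, 0.5, 0, 0, 0, 0, 6], [0.15, 1, 0, 0, 0, 0, 6], [0.15, 1.5, 0, 0, 0, 0, 6], [0.15, 2, 0, 0, 0, 0, 6], [0.15, 2.5, 0, 0, 0, 0, 6], [0.15, 3, 0, 0, 0, 0, 6], [0.15, 3.5, 0, 0, 0, 0, 6], [0.15, 4, 0, 0, 0, 0, 6]],
])

```text
t: 7.82
ee_pos: [591.9, -104.8, 98.4]
orientation: [-0.059, 1.57, 0.058]
ft_force: [0.2, -3.3, 1.8]
width: 59.8
```

```bash
python3 - <<'E'
from h import *
st();go(33,-45,98,0)
im=save('top','t6.png');save('wrist','w6.png')
E
```

```text
t 7.8167 ledge 32.2 -84.7 z 98.4 F [ 0.2 -3.3  1.8] w 59.8 q [-0.19  0.57  1.76 -0.    0.81 -0.27]
shift [0.04 3.97 0.08] turn [0.001 0.    0.001]
```

View pics/w6.png

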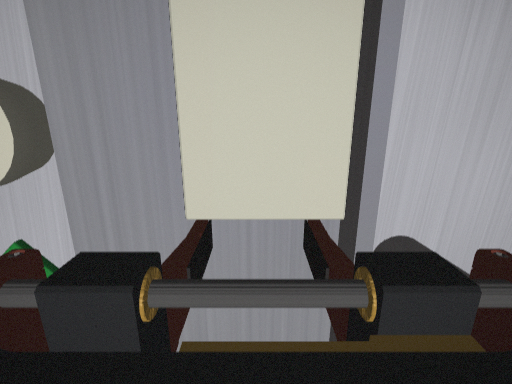

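Both fingertips bear on the board's end at row 218, inside its width (columns 187–344). Now I'll push along, with a slight bias towards the upstand.

Call:
servo_tool([
  [[0, 0.6, 0.01, 0, 0, 0, 6], [0, 1.2, 0.02, 0, 0, 0, 6], [0, 1.8, 0.03, 0, 0, 0, 6], [0, 2.4, 0.04, 0, 0, 0, 6], [0, 3, 0.05, 0, 0, 0, 6], [0, 3.6, 0.06, 0, 0, 0, 6], [0, 4.2, 0.08, 0, 0, 0, 6], [0, 4.8, 0.1, 0, 0, 0, 6]],
])

```text
t: 8.58
ee_pos: [588.6, -57.0, 98.2]
orientation: [-0.059, 1.571, 0.058]
ft_force: [-3.9, -5.6, 2.5]
width: 60.0
```

```bash
python3 - <<'E'
from h import *
st();go(33,15,98,0)
im=save('top','t7.png');save('wrist','w7.png')
cv2.imwrite('pics/t7c.png',cv2.resize(im[120:230,170:350,::-1],None,fx=4.4,fy=4.4,interpolation=cv2.INTER_CUBIC))
E
```

```text
t 8.5833 ledge 32.4 -36.7 z 98.2 F [-3.9 -5.6  2.5] w 60.0 q [-0.12  0.56  1.79 -0.    0.8  -0.19]
shift [0.01 5.17 0.07] turn [ 0.001 -0.001  0.001]
```

View pics/t7c.png

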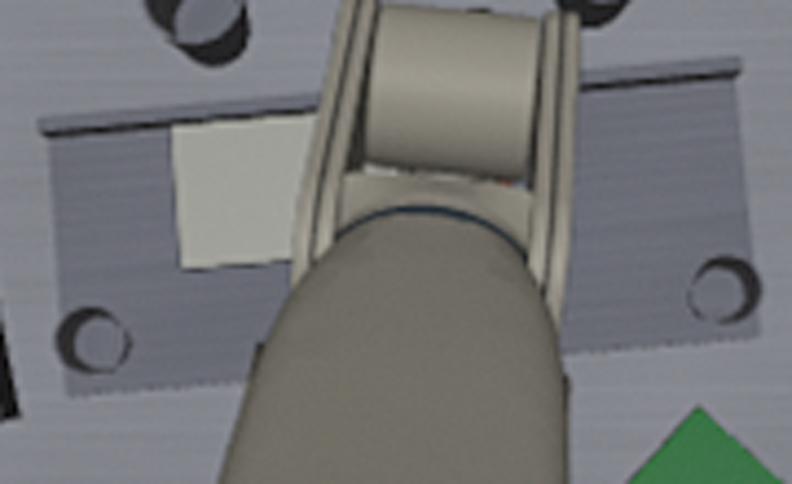

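View pics/w7.png

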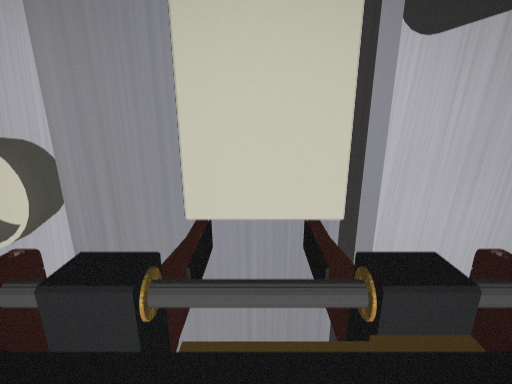

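The board is still flush in both views. I'll carry on.

Call:
servo_tool([
  [[0, 0.6, 0.01, 0, 0, 0, 6], [0, 1.2, 0.02, 0, 0, 0, 6], [0, 1.8, 0.03, 0, 0, 0, 6], [0, 2.4, 0.04, 0, 0, 0, 6], [0, 3, 0.04, 0, 0, 0, 6], [0, 3.6, 0.05, 0, 0, 0, 6], [0, 4.2, 0.05, 0, 0, 0, 6], [0, 4.8, 0.06, 0, 0, 0, 6]],
])

```text
t: 9.35
ee_pos: [585.7, -8.8, 98.1]
orientation: [-0.058, 1.571, 0.058]
ft_force: [-2.7, -5.1, 2.5]
width: 60.1
```

```bash
python3 - <<'E'
from h import *
st()
E
```

```text
t 9.35 ledge 33.0 11.5 z 98.1 F [-2.7 -5.1  2.5] w 60.1 q [-0.04  0.56  1.8  -0.    0.79 -0.11]
```

Call:
servo_tool([
  [[0, 0.6, 0.01, 0, 0, 0, 6], [0, 1.2, 0.02, 0, 0, 0, 6], [0, 1.8, 0.03, 0, 0, 0, 6], [0, 2.4, 0.04, 0, 0, 0, 6], [0, 3, 0.04, 0, 0, 0, 6], [0, 3.6, 0.05, 0, 0, 0, 6], [0, 4.2, 0.05, 0, 0, 0, 6], [0, 4.8, 0.06, 0, 0, 0, 6]],
])

```text
t: 10.02
ee_pos: [582.4, 38.9, 98.0]
orientation: [-0.059, 1.572, 0.058]
ft_force: [-3.9, -6.3, 3.6]
width: 60.0
```

```bash
python3 - <<'E'
from h import *
st();go(33,110.4,98,0)
im=save('top','t8.png');save('wrist','w8.png')
cv2.imwrite('pics/t8c.png',cv2.resize(im[120:230,130:310,::-1],None,fx=4.4,fy=4.4,interpolation=cv2.INTER_CUBIC))
E
```

```text
t 10.0167 ledge 33.2 59.3 z 98.0 F [-3.9 -6.3  3.6] w 60.0 q [ 0.05  0.55  1.8  -0.    0.79 -0.03]
shift [-0.    5.11 -0.01] turn [ 0.001 -0.002  0.   ]
```

View pics/t8c.png

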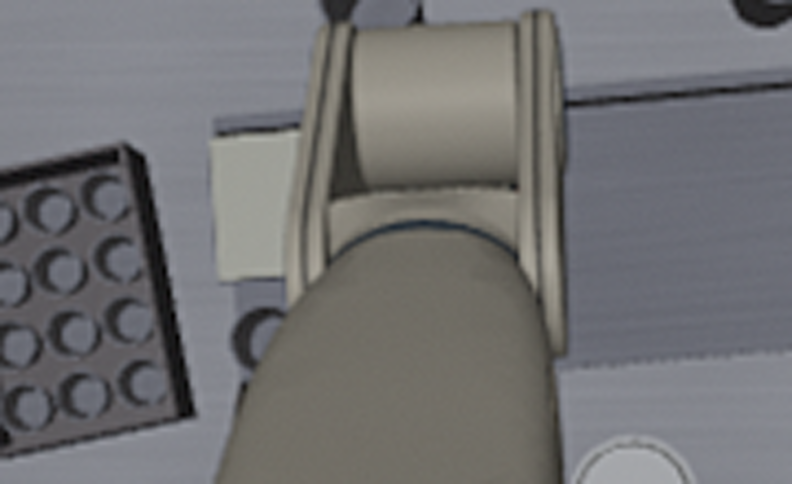

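View pics/w8.png

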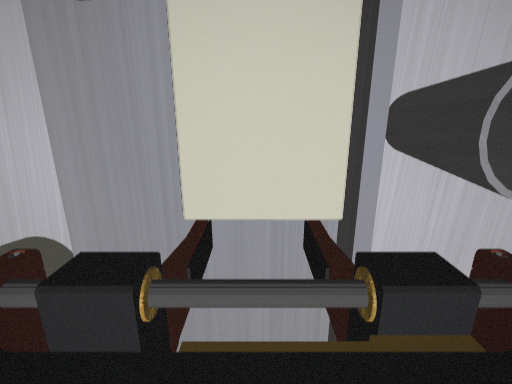

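Still flush, and the leading edge is just past the ledge's end with the tub well clear. About 50 mm remains.

Call:
servo_tool([
  [[0, 0.8, 0.01, 0, 0, 0, 6], [0, 1.6, 0.01, 0, 0, 0, 6], [0, 2.4, 0.02, 0, 0, 0, 6], [0, 3.2, 0.02, 0, 0, 0, 6], [0, 3.9, 0.03, 0, 0, 0, 6], [0, 4.5, 0.03, 0, 0, 0, 6], [0, 4.9, 0.03, 0, 0, 0, 6], [0, 5.1, 0.03, 0, 0, 0, 6]],
])

```text
t: 10.78
ee_pos: [579.7, 90.3, 98.1]
orientation: [-0.059, 1.57, 0.059]
ft_force: [-1.7, -2.7, -0.7]
width: 60.1
```

```bash
python3 - <<'E'
from h import *
st()
save('wrist','w9.png')
E
```

```text
t 10.7833 ledge 34.2 110.8 z 98.1 F [-1.7 -2.7 -0.7] w 60.1 q [0.13 0.56 1.8  0.   0.79 0.06]
```

Call:
servo_tool([
  [[0, -0.6, 0, 0, 0, 0, 6], [0, -1.6, 0, 0, 0, 0, 6], [0, -2.5, 0, 0, 0, 0, 6], [-3, -3, 0, 0, 0, 0, 6], [-6, -7, 0, 0, 0, 0, 6], [-10, -11, 0, 0, 0, 0, 6], [-10, -15, 0, 0, 0, 0, 6], [-10, -15, 0, 0, 0, 0, 6]],
])

```text
t: 11.5
ee_pos: [592.7, -65.0, 201.5]
orientation: [-0.058, 1.564, 0.055]
ft_force: [-0.1, 0.0, 0.3]
width: 60.3
```

```bash
python3 - <<'E'
from h import *
st()
im=save('top','t9.png');save('wrist','w9.png')
cv2.imwrite('pics/t9c.png',cv2.resize(im[120:230,130:310,::-1],None,fx=4.4,fy=4.4,interpolation=cv2.INTER_CUBIC))
E
```

```text
t 11.5 ledge 35.9 -45.0 z 201.5 F [-0.1  0.   0.3] w 60.3 q [-0.13  0.42  1.73 -0.    0.99 -0.2 ]
```

View pics/t9c.png

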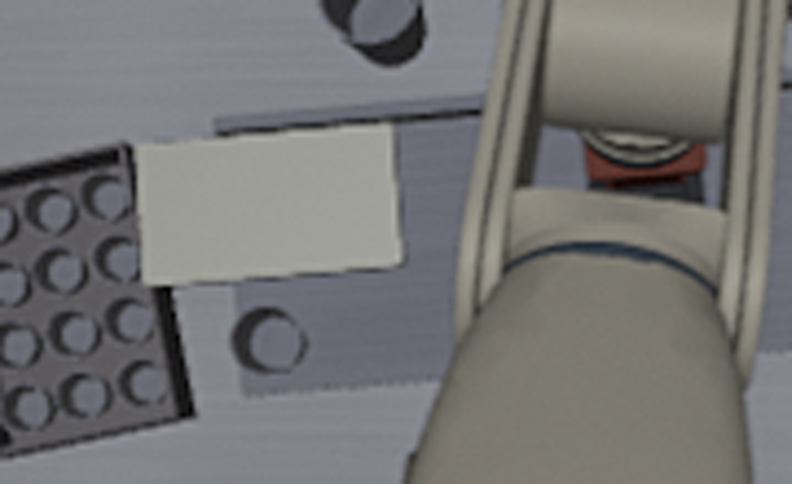

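View pics/w9.png

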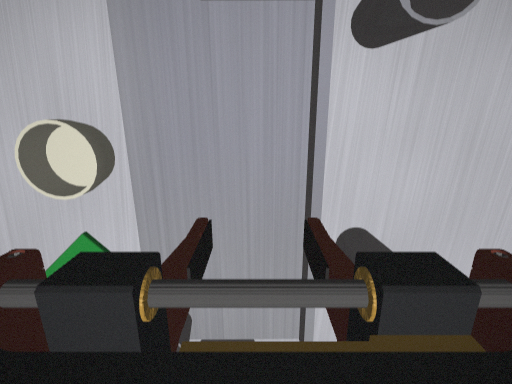

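```bash
python3 - <<'E'
from h import *
B=np.c_[ex,ey]
f=lambda p:(np.array(p,float)+.5)/4.4-.5+[130,120]
c=(px2w('top',f([[135,147],[393,124],[403,263],[145,286]]),90)[:,:2]-O)@B
print(c,c.mean(0),np.arctan2((c[0]-c[1])[0],(c[0]-c[1])[1]),np.arctan2((c[3]-c[2])[0],(c[3]-c[2])[1]))
E0=(px2w('top',f([[236,282],[242,395]]),80)[:,:2]-O)@B; print('ledge end',E0)
a=cv2.imread('pics/top0.png').astype(int);b=cv2.imread('pics/t9.png').astype(int)
d=(abs(a-b).max(2)*4).clip(0,255).astype('uint8'); cv2.imwrite('pics/d9.png',d)
E
```

```text
[[ 83.33042633 300.58456282]
 [ 83.54306926 121.06527192]
 [-13.07238497 121.54232528]
 [-13.55194428 299.99897002]] [ 35.06229158 210.79778251] -0.0011845124355463908 -0.0026872530270698933
ledge end [[-15.15846042 239.29562271]
 [-93.50015578 240.59485019]]
```

View pics/d9.png

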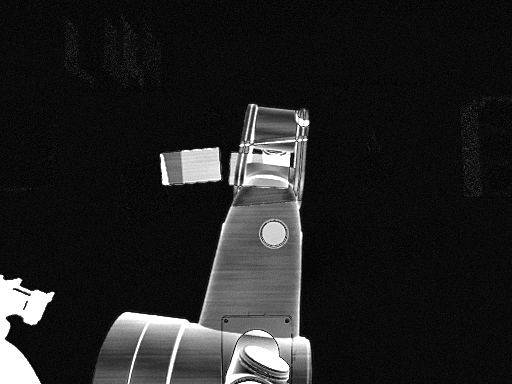

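```bash
python3 - <<'E'
from h import *
st(); print(ctrl.close_job())
E
```

```text
t 11.6 ledge 35.3 -44.1 z 199.9 F [ 0.1  0.4 -0.1] w 60.1 q [-0.13  0.42  1.73 -0.    0.99 -0.2 ]
the job is handed in; nothing more can be done
None
```

I pushed the white board square against the upstand with the open fingers on its near long side. Then I pushed it along the upstand towards the tub (+y) with both fingers on its end, backed off, lifted clear, and handed in at about 11.6 s.

**Final position:** the last top-view check put the board's centre at x ≈ 35 mm, y ≈ 211 mm in the ledge frame. It is skewed by less than 0.003 rad, and about 61 mm of it sticks out past the end.

**Other things:** comparing the first and last top pictures showed no change at the tub, jug, small cups or the +y beaker. The other beaker and the dish were partly or fully hidden under the arm in that last picture, so I did not measure them again. The arm never came near either of them.

**Forces:** the highest I read was about 13 N, when the board was pressed against the upstand. No check failed or disagreed.

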